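# Shut the centrifuge lid and start it with the two-key box

### The job

Start the centrifuge with your fingertips, picking nothing up: push its lid down until it is fully shut, then press the two green keys of the grey start box all the way down together, one fingertip on each, hold both down for about three seconds, and let go. Do not press a green key before the lid is shut, never press one without the other or press the red stop key, do not shove or lift the start box, and leave everything else where it stands.

Things in the scene. Friction and masses are not known exactly. Their poses are not given: they have to be found in the camera images.
- centrifuge: Small white bench centrifuge with a round smoked blue lid on top, 203 (x) by 170 (y) by 126 mm high with the lid shut; it is fixed to the worktop. Origin: centre of its underside. Its x axis points from its front (speed knob) to its back (lid hinge), z up. The lid's hinge line runs along its y axis, 96 mm behind the origin (+x) at height 96 mm.
- centrifuge_lid (a joint): Angle of the centrifuge lid in rad: 0 = fully shut, grows as the front of the lid rises (it starts about 0.45 to 0.85). The hinge is stiff: the lid stays where it is left, and a light push of about 1 to 4 N moves it down.
- lid_lip (a point): Upper face of the small lip at the front edge of the lid, on its middle line, 150 mm from the hinge; it moves with the lid. The lip is 12 mm deep and 34 mm wide.
- lid_top (a point): Middle of the domed lid's outer face, 75 mm in front of the hinge line when shut (then 126 mm above the worktop); it moves with the lid. The dome is 140 mm across.
- start_box: Loose grey start box with a white face, 0.5 to 1.1 kg, on rubber feet; 104 (its x) by 136 (its y) mm, its face 34 mm above the worktop. Origin: centre of its underside; z up. Its two green keys stand side by side along its y axis on the side nearer the robot, the small red stop key in the middle of the far side.
- key_left_top (a point): Centre of the top face of the left (+y of the box) green key: a flat round key 30 mm across in a black collar 46 mm across and 12 mm high; the key's top is 18 mm above the box face (52 mm above the worktop) when up. The two green keys' centres are 60 mm apart along the box's y axis, both 20 mm to the -x side of its origin.
- key_right_top (a point): The same for the right (-y) green key.
- key_left (a joint): Travel of the left green key in m: 0 = up, 0.006 = fully down. It springs back; fully down takes 3.5 N (about 1 N starts it), so 7 N for both. It counts as pressed beyond 0.004.
- key_right (a joint): The same for the right green key.
- stop_key (a joint): Travel of the small red stop key (20 mm across, top 18 mm above the box face, 31 mm to the +x side of the box's origin, 51 mm from the line of the green keys): 0 = up, 0.005 = fully down. Not to be pressed.
- tip_box: Blue pipette tip box with a clear lid, 102 x 68 x 83 mm high, loose. Origin: centre of its underside. It stands on the other side of the centrifuge from the start box.
- timer: Cream bench timer with three small keys, 62 x 66 x 18 mm, lying loose in front of the centrifuge; not part of the job. Origin: centre of its underside.
- tube_purple: Capped blood tube with a purple cap, lying loose, 85 mm long (y), 17 mm thick. Origin: under its middle.
- tube_yellow: Capped blood tube with a yellow cap, lying loose, 85 mm long (y), 17 mm thick. Origin: under its middle.
- pouch: Flat silver and blue foil pouch, lying loose, 62 x 128 x 10 mm. Origin: centre of its underside.
- sample_cup: Sample cup with a yellow lid, loose, 62 mm across and 68 mm high. Origin: centre of its underside.
- marker: White marker pen with a red cap, lying loose, 135 mm long (y), 17 mm thick. Origin: under its middle.
There are look-alikes about, which are no part of the job. What is shaped like the start_box but purple is not meant.

How it is judged (in metres and radians):
On the way, in this order (a step that is already met when the one before it is completed fails the run):
1. the centrifuge lid is pushed fully shut (value of joint centrifuge_lid below 0.05 rad), for 0.2 s.
2. both green keys are held down together by the fingers for 2.5 s on end (value of joint each of key_left, key_right above 0.004 m and contact force between the fingers and key_left above 0.3 N and contact force between the fingers and key_right above 0.3 N and value of joint centrifuge_lid below 0.05 rad), for 2.5 s.
At the end, for the whole second after the job is handed in: The lid is shut (within 0.05 rad), both green keys and the red key are up again (within 1 mm), and the start box stands flat on the worktop at rest (value of joint centrifuge_lid below 0.05 rad and value of joint each of key_left, key_right, stop_key below 0.001 m and angle between start_box's own z axis and vertical below 0.05 rad and height (world z) of start_box below 0.006 m and linear speed of start_box below 0.02 m/s); the robot touches nothing.
It fails at once if a green key pressed (over 3 mm) while the lid is open (over 0.1 rad) (value of joint centrifuge_lid above 0.1 rad and value of joint any of key_left, key_right above 0.003 m).
It fails at once if one green key pressed (over 4 mm) while the other is up (under 1 mm) ((value of joint key_left above 0.004 m and value of joint key_right below 0.001 m) or (value of joint key_right above 0.004 m and value of joint key_left below 0.001 m)).
It fails at once if the red stop key pressed (over 2 mm) (value of joint stop_key above 0.002 m).
It fails at once if the start box lifted (over 8 mm), tipped (over 0.15 rad) or shoved (over 25 mm), or the lid lifted further open (over 1.05 rad) (value of joint centrifuge_lid above 1.05 rad or height (world z) of start_box above 0.008 m or angle between start_box's own z axis and vertical above 0.15 rad or distance of start_box from where it was at the start of the episode above 0.025 m).
It fails at once if a bystander lifted or moved over 20 mm (distance of any of tip_box, timer, tube_purple, tube_yellow, pouch, sample_cup, marker from where it was at the start of the episode above 0.02 m).
It also fails if it takes over 53 s, if anything falls off the work surface, if the arm or the gripper's body presses on something with over 40 N, if the wrist force passes 120 N, or if a joint passes its speed limit or range.

### The arm

A 6-joint arm with a two-finger parallel gripper is mounted at the origin on a cart in front of the work surface, level with it; the furniture and walls round the work are solid. World frame = base frame: x ahead of the robot, y to its left, z up, the work surface at z = 0. Lengths are in mm, angles in rad, forces in N, time in s.
With the tool pointing down it reaches from about 350 to 875 mm from the base axis. Payload 4.2 kg.
Tool frame: the origin (TCP) lies at the very end of the fingers, on their centre line; the grasp point (between the pads) lies arm.hold_point_z behind it (arm.hold_point_z is the distance from the TCP to the grasp point, in mm); y points along the fingers, x is the direction in which the jaws open and shut, and the axes are right-handed (so a half turn about y gives the same grasp; the last joint's range is limited). The gripper opens to 85 mm and grips with 20 to 120 N. Pads are 22 mm wide; open, the fingers measure 114 mm over their backs; the gripper's body (76 mm by 85 mm) begins 54 mm behind the grasp point. The pads swing forward as they close: fully open they stand 13 mm farther back than shut.
Start: joints at [-0.869, 0.385, 0.008, 0, -1.194, -0.259], TCP at [267.806, -564.694, 231.312] pointing down, gripper open.
Joint ranges: [-3.14, 3.14], [-1.21, 2.06], [-1.07, 1.41], [-3.16, 2.05], [-2.99, -0.16], [-3.1, 3.1]. Speed limits (rad/s): [2.79, 2.79, 3.14, 3.14, 3.14, 3.14].

### API

Orientations are given as a unit quaternion [x, y, z, w].
In Python, from bench import arm gives the robot as it stands.
- The arm moves only by the shell command python3 -m creep 'ROWS'. ROWS is JSON, a list of rows, each a list of 3 entries, a list of its own where there are three numbers: the shift along the world's x, y, z in mm, then the turn, a rotation vector about the world's x, y, z in rad, then the gripper command: -1 is shut, 1 is fully open, values between are in proportion. In form: [[[dx, dy, dz], [wx, wy, wz], jaw], ...]. A call has 1 to 12 rows; each row is the pose to reach, as a shift and turn from the pose commanded when the call began; what a row does not reach only later rows make up. A row lasts 1/12 s, in which the tool goes at most 41.7 mm and 7.16 degrees, less where a joint would pass 70% of its speed; a pose out of reach is approached as far as the arm can. A call with a gripper value outside its range is refused whole. The fingers move at their own pace and stop on an object; the grip force is fixed at half the most. Time passes only in rows, so rows that repeat a pose let the fingers close. It gives the time, the measured TCP pose, the force and the opening at its end, in the units of the state.
- arm.read_state(): the state, without advancing time (a new reading comes with each control period).
- arm.get_image(name): name is "side" or "top" or "wrist"; returns (picture, depth): 480x640x3 uint8, red, green, blue; 480x640 float32, mm along the optical axis (not along the pixel's ray), 0 where there is no reading.
- arm.camera_params(name): a dict with "camera_matrix" (3x3 intrinsics, pixels), "extrinsics" (4x4, takes a point from world to camera coordinates); the wrist camera has in their place "T_tool_cam" (4x4, takes a point from camera to tool coordinates, whose origin is the TCP and whose axes are the tool frame's). Camera axes: x right, y down, z forward; pixel columns grow to the right and rows downward; lengths in mm; the calibration is good to about 2 mm. A picture is of the moment at which its call begins: read the wrist's pose just before it. camera_params takes no time and is no camera call.
- arm.job_done(): hands the job in, once; it reports no verdict.
The state is a dict: "clock": time; "joints": joint angles; "joint_vel": joint speeds; "joint_efforts": joint torques, N m; "position": TCP position; "ee_rot": TCP orientation; "contact_force": force on the tool from outside, world axes, zero at the start; "wrist_torque": the same for the moment, N m; "gripper_width": finger opening in mm.
Only numpy, scipy, OpenCV 4.12 (cv2) and the standard library are available. Lean on these libraries where they do the work, as an engineer would, in place of code of your own. Each camera call takes 0.05 s, during which the arm holds its last target.

## Working session

There is one attempt and no reset: what is moved stays moved. The work goes in short steps, Python scripts to look and compute and a shell command to move; the robot and the scene stay as the last step left them, time stands still between calls to the robot, and variables do not carry over. Pictures are saved under pics/ and viewed, and the job is handed in when it is done.

```bash
mkdir -p pics; cat > h.py <<'E'
from bench import arm
import numpy as np, cv2
from scipy.spatial.transform import Rotation as R
def snap(n,tag):
    s=arm.read_state(); im,d=arm.get_image(n); p=arm.camera_params(n)
    K=np.array(p["camera_matrix"])
    if n=="wrist":
        T=np.eye(4);T[:3,:3]=R.from_quat(s["ee_rot"]).as_matrix();T[:3,3]=s["position"]
        T=T@np.array(p["T_tool_cam"])
    else: T=np.linalg.inv(np.array(p["extrinsics"]))
    cv2.imwrite(f"pics/{tag}.png",im[:,:,::-1]); np.savez(f"pics/{tag}.npz",im=im,d=d,K=K,T=T)
def world(tag):
    z=np.load(f"pics/{tag}.npz");d=z["d"];K=z["K"]
    v,u=np.mgrid[:480,:640]
    P=np.stack([(u-K[0,2])/K[0,0]*d,(v-K[1,2])/K[1,1]*d,d],-1)
    W=P@z["T"][:3,:3].T+z["T"][:3,3]; W[d==0]=np.nan
    return z["im"],W
E
python3 - <<'E'
from h import *
for n in("top","side"): snap(n,n+"0")
print(arm.read_state(),arm.hold_point_z)
E
```

```text
{'clock': 0.1, 'joints': array([-8.69400839e-01,  3.85512732e-01,  6.74881330e-03, -4.11468126e-04,
       -1.19403659e+00, -2.58612127e-01]), 'joint_vel': array([ 9.03506151e-06, -3.03608076e-03,  2.84400078e-03,  2.30484237e-03,
       -5.53697129e-06, -1.43755904e-03]), 'joint_efforts': array([-3.31580559e-04, -3.93320704e+01,  1.88929385e+01,  4.19788599e+00,
       -2.54857572e-03, -4.48874303e-06]), 'position': array([ 267.57020972, -564.23854498,  230.30916699]), 'ee_rot': array([ 0.37741263,  0.59790319, -0.59721916, -0.37868292]), 'contact_force': array([-0.33688733,  0.04008886, -0.68099799]), 'wrist_torque': array([ 0.02366741,  0.03895526, -0.0248159 ]), 'gripper_width': 85.519879767224} 18.700000000000003
```

View pics/top0.png

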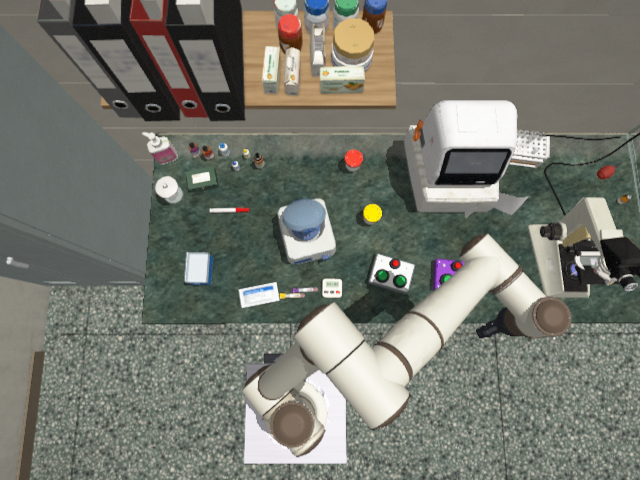

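View pics/side0.png

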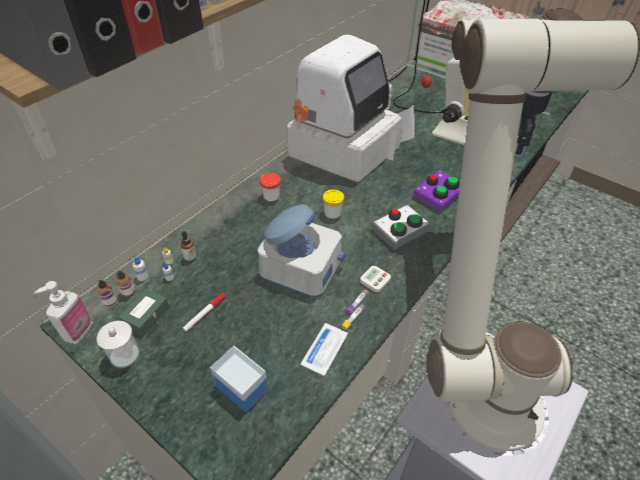

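```bash
python3 - <<'E'
from h import *
print(R.from_quat(arm.read_state()["ee_rot"]).as_matrix().round(3))
for n in("top0","side0"):
    z=np.load(f"pics/{n}.npz");print(n,z["K"],z["T"].round(3))
E
```

```text
[[-0.428 -0.001 -0.904]
 [ 0.904  0.002 -0.428]
 [ 0.002 -1.     0.   ]]
top0 [[481.67810444   0.         317.29763732]
 [  0.         481.67810444 232.97097252]
 [  0.           0.           1.        ]] [[-3.000000e-03 -9.750000e-01  2.240000e-01  2.122930e+02]
 [-1.000000e+00  1.000000e-03 -6.000000e-03 -6.372600e+01]
 [ 5.000000e-03 -2.240000e-01 -9.750000e-01  1.611142e+03]
 [ 0.000000e+00  0.000000e+00  0.000000e+00  1.000000e+00]]
side0 [[498.53528652   0.         314.94984443]
 [  0.         498.53528652 234.615294  ]
 [  0.           0.           1.        ]] [[-7.810000e-01 -4.530000e-01  4.300000e-01  4.276000e+00]
 [-6.240000e-01  5.600000e-01 -5.450000e-01  6.271360e+02]
 [ 6.000000e-03 -6.940000e-01 -7.200000e-01  1.026276e+03]
 [ 0.000000e+00  0.000000e+00  0.000000e+00  1.000000e+00]]
```

The top view shows the grey box at about (391,273), with green keys at about (382,276) and (400,281) and red at (395,264). The purple look-alike sits to its right, and the centrifuge is at about (306,230) with its lid open. Next I'll measure them.

```bash
python3 - <<'E'
from h import *
for t,boxr in (("top0",(360,425,245,305)),("side0",(365,435,195,255))):
    im,W=world(t); hsv=cv2.cvtColor(im,cv2.COLOR_RGB2HSV)
    u0,u1,v0,v1=boxr
    for name,m in (("green",(abs(hsv[...,0].astype(int)-65)<15)&(hsv[...,1]>130)&(hsv[...,2]>70)),("red",((hsv[...,0]<8)|(hsv[...,0]>172))&(hsv[...,1]>150)&(hsv[...,2]>100)),("white",(hsv[...,1]<40)&(hsv[...,2]>140))):
        mm=np.zeros_like(m);mm[v0:v1,u0:u1]=m[v0:v1,u0:u1]
        n,l,st,c=cv2.connectedComponentsWithStats(mm.astype(np.uint8))
        for i in range(1,n):
            if st[i,4]>15: print(t,name,c[i].round(1),st[i],np.nanmedian(W[l==i],0).round(1),np.nanmax(W[l==i],0).round(0),np.nanmin(W[l==i],0).round(0))
im,W=world("top0")
cv2.imwrite("pics/topz.png",cv2.resize(im[180:320,260:480,::-1],None,fx=3.6,fy=3.6,interpolation=cv2.INTER_CUBIC))
im,W=world("side0")
cv2.imwrite("pics/sidez.png",cv2.resize(im[160:340,240:470,::-1],None,fx=3.3,fy=3.3,interpolation=cv2.INTER_CUBIC))
E
```

```text
top0 green [382.1 275. ] [378 271   9   9  68] [ 428.8 -282.    55.9] [ 442. -269.   65.] [ 416. -296.   43.]
top0 green [400.2 280.4] [396 276   9  10  71] [ 411.7 -341.2   56.6] [ 426. -327.   65.] [ 396. -355.   43.]
top0 red [395.2 262.9] [392 260   7   7  34] [ 468.5 -327.1   55.8] [ 479. -319.   64.] [ 460. -338.   42.]
top0 white [392.6 269.8] [370 254  45  37 663] [ 451.4 -315.7   35.9] [ 503. -245.   53.] [ 383. -393.   23.]
side0 green [414.7 218.2] [410 214  10   9  67] [ 407.5 -334.3   53.3] [ 420. -323.   59.] [ 396. -350.   44.]
side0 green [398.5 226.5] [394 223  10   8  65] [ 423.9 -277.8   53.9] [ 440. -267.   59.] [ 412. -293.   44.]
side0 red [394.7 211.6] [392 209   7   6  34] [ 465.4 -323.5   52.6] [ 475. -312.   57.] [ 458. -340.   40.]
side0 white [394.5 220.1] [374 205  44  37 441] [ 455.7 -302.9   33.4] [ 501. -242.   49.] [ 408. -426.   -2.]
side0 white [424.2 221.3] [422 218   6   8  23] [ 387.5 -359.1   32.1] [ 400. -348.   40.] [ 381. -405.   -3.]
side0 white [410.  229.7] [406 225  11  10  33] [ 401.2 -308.7   32.8] [ 421. -284.   37.] [ 389. -318.   28.]
```

View pics/topz.png

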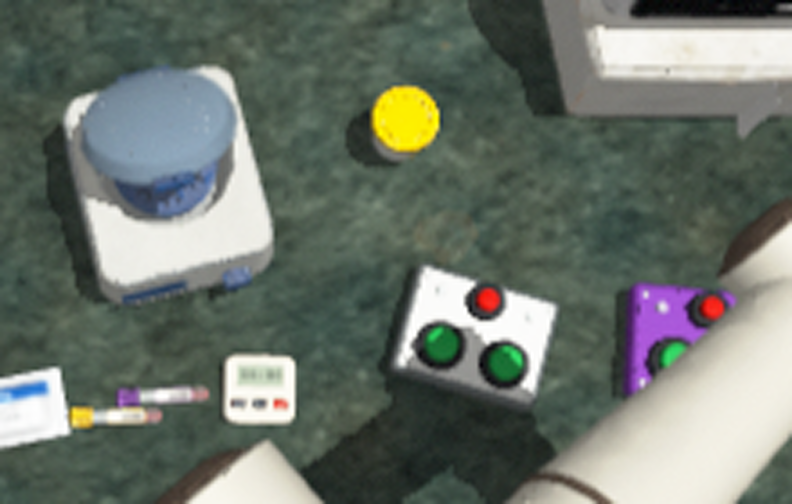

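View pics/sidez.png

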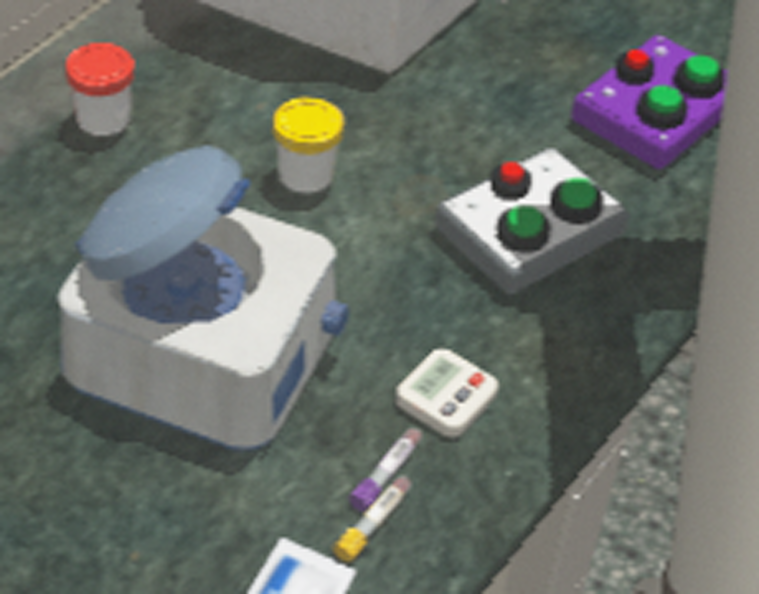

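```bash
python3 - <<'E'
from h import *
A=[]
for t in ("top0","side0"):
    im,W=world(t); hsv=cv2.cvtColor(im,cv2.COLOR_RGB2HSV)
    reg=(W[...,0]>400)&(W[...,0]<760)&(W[...,1]>-140)&(W[...,1]<150)
    w=reg&(hsv[...,1]<40)&(W[...,2]>70)&(W[...,2]<115)
    r=cv2.minAreaRect(W[w][:,:2].astype(np.float32));print(t,"white",w.sum(),r,np.nanmedian(W[w],0))
    b=reg&(hsv[...,1]>50)&(hsv[...,0]>95)&(hsv[...,0]<125)&(W[...,2]>112)
    Q=W[b];print("lid",len(Q),Q.min(0),Q.max(0))
    r=cv2.minAreaRect(W[w|b][:,:2].astype(np.float32));print("all",r)
    A.append((W[w],W[b]))
    # knob
    k=reg&(hsv[...,1]>60)&(hsv[...,0]>95)&(hsv[...,0]<125)&(W[...,2]<85)&(W[...,2]>10)&(W[...,0]<520)
    print("knob",k.sum(),np.nanmedian(W[k],0))
np.savez("pics/c.npz",w0=A[0][0],b0=A[0][1],w1=A[1][0],b1=A[1][1])
E
```

```text
top0 white 1189 ((578.2672119140625, -36.636634826660156), (179.39305114746094, 159.49771118164062), 14.560980796813965) [527.50884371 -48.80750322  95.58298568]
lid 1035 [541.71281986 -92.98053597 117.76523906] [679.4853966  127.08904237 970.71380205]
all ((595.4933471679688, -4.642791748046875), (228.8259735107422, 212.7684783935547), 14.560979843139648)
knob 71 [484.21288363 -48.46850326  48.38798821]
side0 white 1972 ((578.4746704101562, -31.452613830566406), (187.59437561035156, 162.12254333496094), 13.951239585876465) [ 5.28410530e+02 -4.27153941e-01  9.26513272e+01]
lid 902 [538.98194524 -78.61819454 119.92019096] [648.80815839  38.41379349 194.99531298]
all ((578.4746704101562, -31.452613830566406), (187.59437561035156, 162.12254333496094), 13.951239585876465)
knob 129 [480.83628787 -42.92542816  46.95491626]
```

```bash
python3 - <<'E'
from h import *
z=np.load("pics/c.npz"); a=np.radians(14.2); ex=np.array([np.cos(a),np.sin(a)]); ey=np.array([-ex[1],ex[0]])
for k in("w0","w1"):
    P=z[k][:,:2]; print(k,np.percentile(P@ex,[0,1,5,95,99,100]).round(1),np.percentile(P@ey,[0,1,5,95,99,100]).round(1))
for k in("b0","b1"):
    P=z[k];P=P[P[:,2]<300]; s=P[:,:2]@ex; y=P[:,:2]@ey
    print(k,s.min(),s.max(),y.min(),y.max())
    ym=(y.min()+y.max())/2
    for lo in range(int(s.min()),int(s.max()),10):
        m=(s>=lo)&(s<lo+10)&(abs(y-ym)<15)
        if m.any(): print(lo+5,m.sum(),np.percentile(P[m,2],[5,50,95]).round(1))
E
```

```text
w0 [462.1 462.8 464.5 624.  638.4 641.6] [-257.4 -255.9 -252.4 -102.2  -99.   -97.9]
w1 [459.3 461.  462.3 620.5 634.9 646.9] [-253.4 -249.6 -239.7  -95.5  -93.8  -91.1]
b0 517.1445442008348 643.3154411153275 -240.6913799786276 -109.7369928081723
522 30 [186.1 192.7 196.8]
532 32 [182.4 187.7 192.4]
542 32 [184.6 193.3 197.5]
552 31 [185.3 190.9 195.1]
562 27 [182.  186.6 191.2]
572 25 [176.1 182.1 185.6]
582 25 [170.8 174.6 182.1]
592 26 [164.8 169.7 175.3]
602 21 [155.2 162.1 168.8]
612 22 [147.6 153.7 160.3]
622 22 [140.6 145.6 150.1]
632 17 [130.8 137.8 141.3]
642 9 [118.6 125.6 128.1]
b1 514.998657686136 633.3617148838817 -225.59941621091895 -104.6353390306971
519 30 [183.6 189.1 193.1]
529 42 [178.4 184.4 189.1]
539 38 [183.5 187.9 192.1]
549 41 [184.7 187.2 190.7]
559 26 [182.8 186.  188.5]
569 21 [177.9 180.4 183.1]
579 18 [169.8 174.2 176.8]
589 16 [164.7 167.  170.4]
599 12 [156.8 159.6 163.9]
609 21 [149.  153.3 156.5]
619 16 [141.4 144.5 146.8]
629 3 [135.3 137.1 138.9]
```

```bash
python3 -m creep '[[[0,0,40],[0,0,0],-1],[[40,65,49],[0,0,-0.1],-1],[[152,255,49],[0,0,-0.715],-1],[[152,255,49],[0,0,-0.715],-1],[[152,255,49],[0,0,-0.715],-1],[[152,255,49],[0,0,-0.715],-1],[[152,255,49],[0,0,-0.715],-1],[[152,255,49],[0,0,-0.715],-1],[[152,255,49],[0,0,-0.715],-1],[[152,255,49],[0,0,-0.715],-1],[[152,255,49],[0,0,-0.715],-1],[[152,255,49],[0,0,-0.715],-1]]'
python3 - <<'E'
from h import *
s=arm.read_state();print(s["joints"].round(3),R.from_quat(s["ee_rot"]).as_matrix().round(3))
snap("wrist","w1");snap("top","t1")
E
```

```text
clock: 1.1
position: [419.6, -309.7, 280.0]
ee_rot: [-0.563, -0.427, 0.428, 0.563]
contact_force: [-0.9, -0.3, -0.2]
gripper_width: -0.1
[-0.324  0.175 -0.161  0.    -1.235 -1.518] [[ 0.269 -0.001 -0.963]
 [ 0.963  0.     0.269]
 [ 0.    -1.     0.001]]
```

View pics/w1.png

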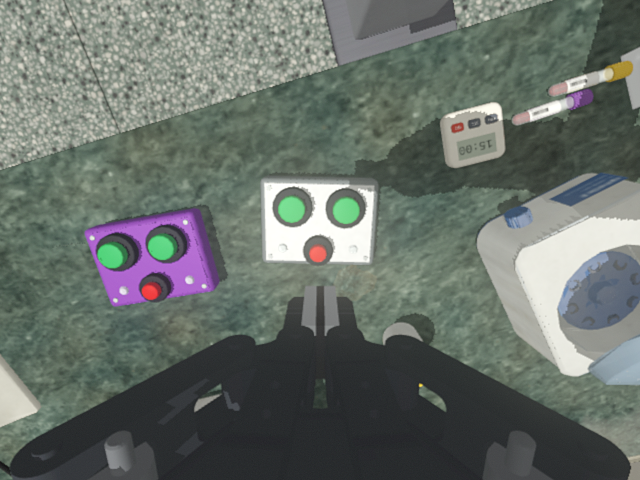

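The wrist view shows the grey box square to the tool. Its green keys are at (291,208) and (345,209), red is at (318,253), and the centrifuge is at the right. I'll refine the key positions on the z=52 plane.

```bash
python3 - <<'E'
from h import *
def refine(tag,reg):
    z=np.load(f"pics/{tag}.npz");im,W=world(tag);hsv=cv2.cvtColor(im,cv2.COLOR_RGB2HSV)
    u0,u1,v0,v1=reg
    for name,m in (("green",(abs(hsv[...,0].astype(int)-65)<15)&(hsv[...,1]>130)&(hsv[...,2]>70)),("red",((hsv[...,0]<8)|(hsv[...,0]>172))&(hsv[...,1]>150)&(hsv[...,2]>100))):
        mm=np.zeros_like(m);mm[v0:v1,u0:u1]=m[v0:v1,u0:u1]
        n,l,st,c=cv2.connectedComponentsWithStats(mm.astype(np.uint8))
        for i in range(1,n):
            if st[i,4]>15:
                r=z["T"][:3,:3]@np.linalg.inv(z["K"])@np.array([*c[i],1]);o=z["T"][:3,3]
                print(tag,name,c[i].round(1),st[i,2:],(o+r*(52-o[2])/r[2]).round(1),np.nanmedian(W[l==i],0).round(1))
refine("w1",(255,380,170,270));refine("top0",(360,425,245,305));refine("side0",(365,435,195,255))
E
```

```text
w1 red [317.7 257.5] [14  6 56] [ 473.8 -328.    52. ] [ 473.3 -327.9   53.5]
top0 green [382.1 275. ] [ 9  9 68] [ 429.4 -283.2   52. ] [ 428.8 -282.    55.9]
top0 green [400.2 280.4] [ 9 10 71] [ 411.4 -341.8   52. ] [ 411.7 -341.2   56.6]
top0 red [395.2 262.9] [ 7  7 34] [ 469.1 -327.7   52. ] [ 468.5 -327.1   55.8]
side0 green [414.7 218.2] [10  9 67] [ 407.5 -336.3   52. ] [ 407.5 -334.3   53.3]
side0 green [398.5 226.5] [10  8 65] [ 425.5 -279.5   52. ] [ 423.9 -277.8   53.9]
side0 red [394.7 211.6] [ 7  6 34] [ 465.9 -323.8   52. ] [ 465.4 -323.5   52.6]
```

```bash
python3 - <<'E'
from h import *
z=np.load("pics/w1.npz");im,W=world("w1");o=z["T"][:3,3]
hsv=cv2.cvtColor(im,cv2.COLOR_RGB2HSV);print(hsv[208,291],hsv[252,318])
for nm,m in(("g",(abs(hsv[...,0].astype(int)-68)<20)&(hsv[...,1]>90)&(hsv[...,2]>110)),("r",((hsv[...,0]<10)|(hsv[...,0]>170))&(hsv[...,1]>90)&(hsv[...,2]>120))):
    mm=np.zeros(m.shape,np.uint8);mm[170:270,255:380]=m[170:270,255:380]
    n,l,st,c=cv2.connectedComponentsWithStats(mm)
    for i in range(1,n):
        if st[i,4]>50:
            x,y,w,h,_=st[i]
            for p in (c[i],(x+w/2-.5,y+h/2-.5)):
                r=z["T"][:3,:3]@np.linalg.inv(z["K"])@np.array([*p,1]);print(nm,st[i],(o+r*(52-o[2])/r[2]).round(1))
            print(np.nanmedian(W[l==i],0).round(1))
E
```

```text
[ 68 114 221] [  2 148 244]
g [278 196  27  27 555] [ 411.6 -341.    52. ]
g [278 196  27  27 555] [ 411.7 -341.    52. ]
[ 411.2 -340.7   54.2]
g [333 197  27  27 560] [ 429.  -283.4   52. ]
g [333 197  27  27 560] [ 428.9 -283.1   52. ]
[ 428.5 -283.4   54.1]
r [309 245  18  17 241] [ 468.6 -326.8   52. ]
r [309 245  18  17 241] [ 468.5 -326.7   52. ]
[ 468.3 -326.6   52.9]
```

```bash
python3 -m creep '[[[146,274,-20],[0,0,-0.02],-1],[[146,274,-20],[0,0,-0.02],-1],[[146,274,-20],[0,0,-0.02],-1],[[146,274,-20],[0,0,-0.02],-1],[[146,274,-20],[0,0,-0.02],-1],[[146,274,-20],[0,0,-0.02],-1],[[146,274,-20],[0,0,-0.02],-1],[[146,274,-20],[0,0,-0.02],-1],[[146,274,-50],[0,0,-0.02],-1],[[146,274,-65],[0,0,-0.02],-1],[[146,274,-70],[0,0,-0.02],-1],[[146,274,-70],[0,0,-0.02],-1]]'
python3 - <<'E'
from h import *
snap("wrist","w2");snap("side","s2")
E
```

```text
clock: 2.2
position: [565.1, -36.8, 208.7]
ee_rot: [-0.567, -0.42, 0.423, 0.568]
contact_force: [0.1, -0.6, 0.2]
gripper_width: 0.1
```

View pics/w2.png

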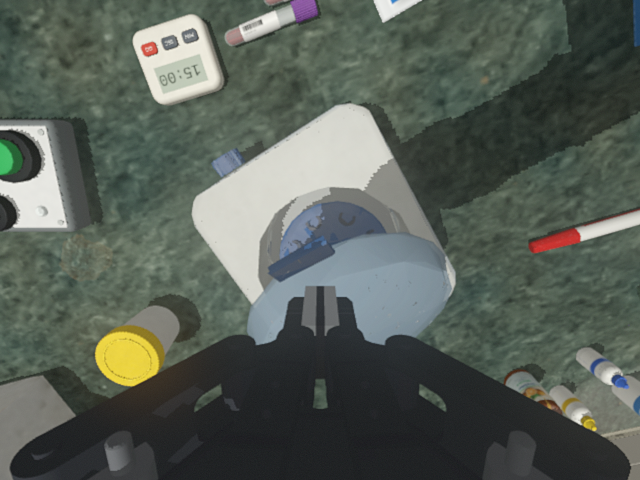

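View pics/s2.png

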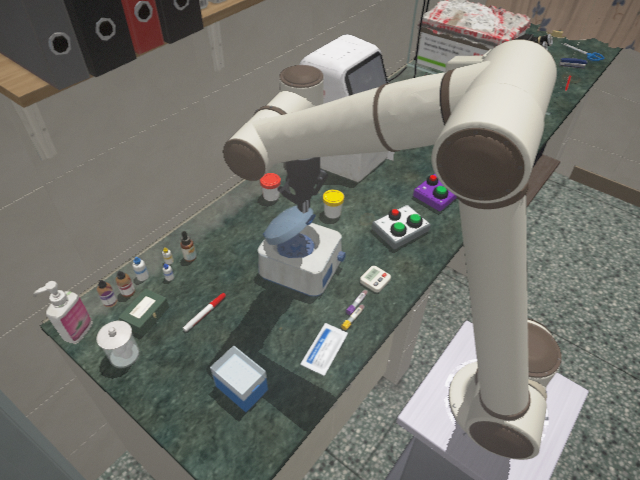

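The wrist view shows the dark lip at about (302,258) and the fingertips at (320,288), just above the front of the dome. I'll locate the lip.

```bash
python3 - <<'E'
from h import *
im,W=world("w2");hsv=cv2.cvtColor(im,cv2.COLOR_RGB2HSV)
for p in [(270,272),(286,265),(302,258),(318,250),(332,242)]: print(p,W[p[1],p[0]].round(1),hsv[p[1],p[0]])
a=np.radians(14.2);ex=np.array([np.cos(a),np.sin(a)]);ey=np.array([-ex[1],ex[0]])
m=(hsv[...,0]>95)&(hsv[...,0]<125)&(W[...,2]>120)&(W[...,0]>450)&(hsv[...,2]>90);m[:, :240]=0;m[:,460:]=0
P=W[m];print(len(P),(P[:,:2]@ex).min(),(P[:,:2]@ey).min(),(P[:,:2]@ey).max())
print(W[260:300:10,345].round(1),W[300,420].round(1))
E
```

```text
(270, 272) [549.  -58.4 191.7] [109  86 104]
(286, 265) [547.8 -49.7 191.6] [108  73 102]
(302, 258) [546.8 -41.1 190.8] [108  59  99]
(318, 250) [545.1 -32.3 190.7] [108  66 100]
(332, 242) [578.7 -31.   70.3] [108  87 100]
15099 515.628565808288 -236.5525519066757 -106.65826277464743
[[556.2 -21.3 184.6]
 [560.8 -22.7 186.3]
 [565.4 -24.1 188. ]
 [571.2 -25.6 187. ]] [598.2  13.5 168.8]
```

```bash
python3 -m creep '[[[-1,0,-8],[0,0,0],-1],[[-2,0,-14],[0,0,0],-1],[[-3,-1,-20],[0,0,0],-1],[[-4,-1,-26],[0,0,0],-1],[[-5,-1,-32],[0,0,0],-1],[[-6,-2,-38],[0,0,0],-1],[[-7,-2,-44],[0,0,0],-1],[[-8,-2,-50],[0,0,0],-1],[[-9,-2,-56],[0,0,0],-1],[[-10,-3,-62],[0,0,0],-1],[[-11,-3,-68],[0,0,0],-1],[[-12,-3,-74],[0,0,0],-1]]'
```

```text
clock: 3.3
position: [553.7, -38.7, 135.5]
ee_rot: [-0.567, -0.422, 0.422, 0.567]
contact_force: [-1.4, -0.2, 1.9]
gripper_width: 0.2
```

```bash
python3 -m creep '[[[0,0,-3],[0,0,0],-1],[[0,0,-5],[0,0,0],-1],[[0,0,-7],[0,0,0],-1],[[0,0,-9],[0,0,0],-1],[[0,0,-10],[0,0,0],-1],[[0,0,-11],[0,0,0],-1]]'
python3 -c "
from h import *
snap('wrist','w3');snap('side','s3')
z=[]
im,W=world('s3');cv2.imwrite('pics/s3z.png',cv2.resize(im[160:340,240:470,::-1],None,fx=3.3,fy=3.3,interpolation=cv2.INTER_CUBIC))"
```

```text
clock: 3.8
position: [553.8, -38.7, 125.3]
ee_rot: [0.567, 0.422, -0.422, -0.567]
contact_force: [-1.3, -0.5, 1.7]
gripper_width: -0.2
```

View pics/s3z.png

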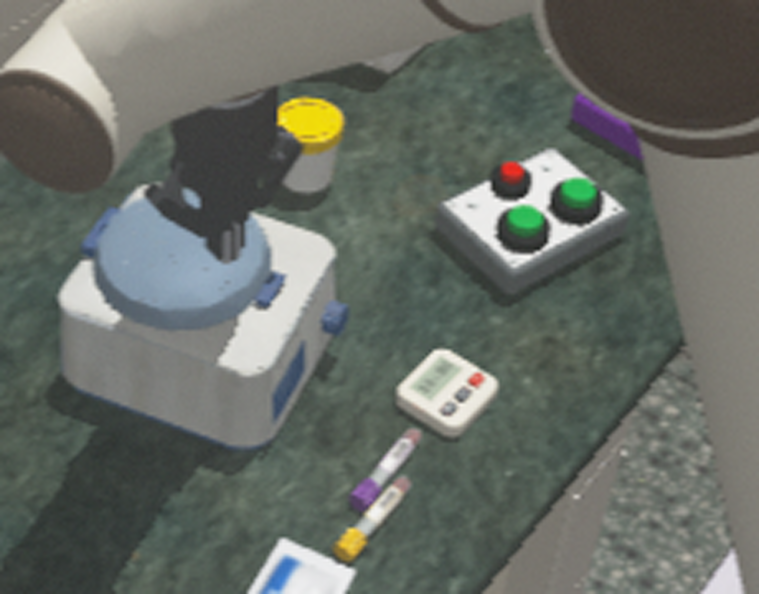

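View pics/w3.png

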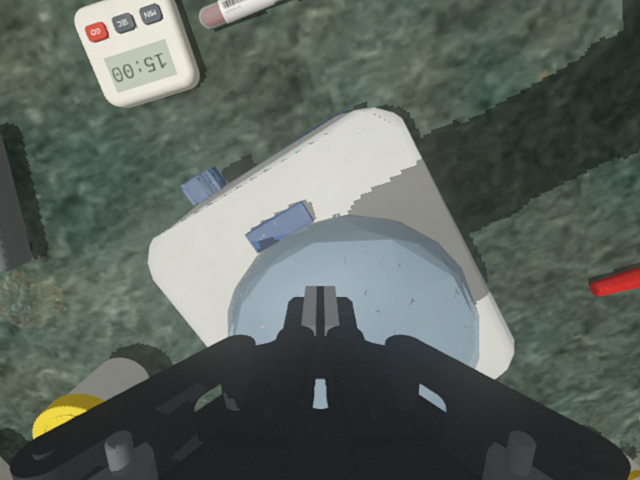

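Both views show the lid nearly shut, with a small gap left at the lip. I'll keep pushing until the force rises.

```bash
python3 -m creep '[[[0,0,-2],[0,0,0],-1],[[0,0,-3],[0,0,0],-1],[[0,0,-4],[0,0,0],-1],[[0,0,-4],[0,0,0],-1]]'; python3 -m creep '[[[0,0,-2],[0,0,0],-1],[[0,0,-3],[0,0,0],-1],[[0,0,-4],[0,0,0],-1],[[0,0,-4],[0,0,0],-1]]'
```

```text
clock: 4.23
position: [554.3, -38.7, 123.8]
ee_rot: [0.568, 0.423, -0.422, -0.567]
contact_force: [-4.0, 1.2, 13.7]
gripper_width: -0.6
clock: 4.57
position: [554.4, -38.7, 123.4]
ee_rot: [0.568, 0.423, -0.422, -0.566]
contact_force: [-13.3, 2.6, 29.5]
gripper_width: 0.1
```

Hard stop at z≈123.5 with the force climbing to 30 N, so the lid is shut. Now I'll lift off and check it.

```bash
python3 -m creep '[[[0,0,0],[0,0,0],-1],[[0,0,20],[0,0,0],-1],[[0,0,60],[0,0,0],-1],[[0,0,100],[0,0,0],-1],[[0,0,110],[0,0,0],-1],[[-135,-274,110],[0,0,0],0],[[-135,-274,110],[0,0,0],0.07],[[-135,-274,110],[0,0,0],0.07],[[-135,-274,110],[0,0,0],0.07],[[-135,-274,110],[0,0,0],0.07],[[-135,-274,110],[0,0,0],0.07],[[-135,-274,110],[0,0,0],0.07]]'
python3 -m creep '[[[0,0,0],[0,0,0],0.07],[[0,0,0],[0,0,0],0.07],[[0,0,0],[0,0,0],0.07],[[0,0,0],[0,0,0],0.07]]'
python3 -c "
from h import *
s=arm.read_state();print(s['position'],s['gripper_width'],R.from_quat(s['ee_rot']).as_matrix().round(3))
snap('side','s4');snap('wrist','w4');snap('top','t4')
im,W=world('s4');cv2.imwrite('pics/s4z.png',cv2.resize(im[160:340,240:470,::-1],None,fx=3.3,fy=3.3,interpolation=cv2.INTER_CUBIC))
for t in('s4','t4'):
  im,W=world(t);hsv=cv2.cvtColor(im,cv2.COLOR_RGB2HSV)
  m=(hsv[...,1]>50)&(hsv[...,0]>95)&(hsv[...,0]<125)&(abs(W[...,0]-570)<110)&(abs(W[...,1]+33)<90)&(W[...,2]>85)&(W[...,2]<250)
  a=np.radians(14.2);q=W[m];sx=q[:,0]*np.cos(a)+q[:,1]*np.sin(a)
  for lo in range(480,650,20):
    k=(sx>lo)&(sx<lo+20)
    if k.any(): print(t,lo+10,np.percentile(q[k,2],[10,50,95]).round(1))
"
```

```text
clock: 5.57
position: [424.2, -301.9, 227.4]
ee_rot: [0.568, 0.422, -0.422, -0.567]
contact_force: [0.5, -0.2, 1.2]
gripper_width: 45.8
clock: 5.9
position: [425.5, -299.6, 227.2]
ee_rot: [0.567, 0.422, -0.422, -0.567]
contact_force: [0.3, 0.6, -0.3]
gripper_width: 45.9
[ 425.5447103  -299.57427391  227.22603286] 45.874314522004056 [[ 0.287  0.    -0.958]
 [ 0.958  0.     0.287]
 [ 0.    -1.    -0.   ]]
s4 490 [ 97.5 101.3 109.6]
s4 510 [107.4 113.9 120.7]
s4 530 [112.7 119.5 124.7]
s4 550 [112.8 121.4 126. ]
s4 570 [114.7 122.1 125.9]
s4 590 [115.2 121.3 124.7]
s4 610 [113.8 118.3 123.1]
s4 630 [102.5 106.2 115.1]
s4 650 [100.  103.4 104.1]
t4 490 [ 99.  102.9 111.1]
t4 510 [106.7 115.3 122.6]
t4 530 [114.4 121.8 128.7]
t4 550 [117.  123.7 130. ]
t4 570 [117.3 123.7 129.9]
t4 590 [116.9 122.9 129. ]
t4 610 [115.5 120.2 128.4]
t4 630 [105.5 113.2 119.5]
t4 650 [103.6 107.4 112.2]
```

View pics/s4z.png

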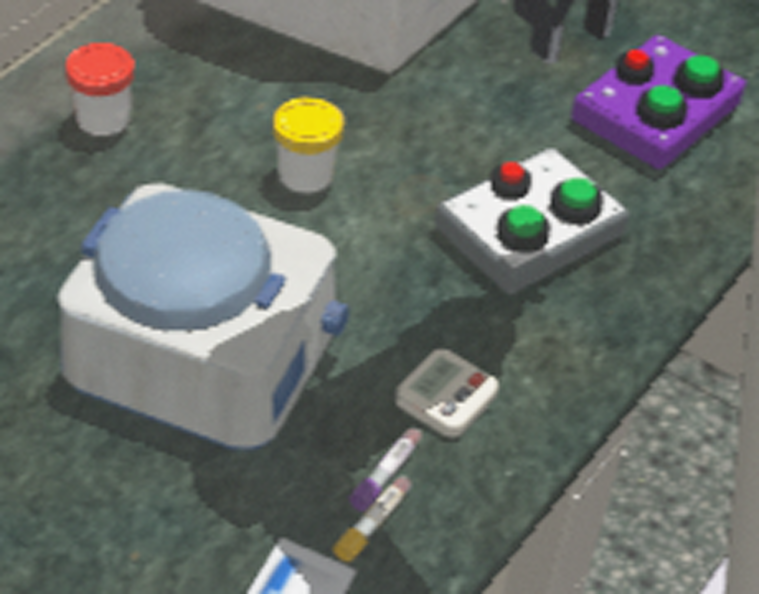

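View pics/w4.png

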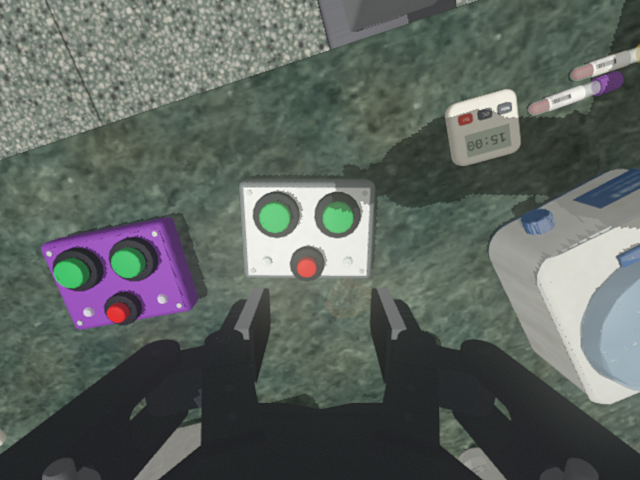

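The side view shows the lid level and shut. Depth puts the dome peak at about 126 mm, against 126 expected. The wrist view shows the fingers 46 mm apart and square to the box. Now I'll recheck the keys.

```bash
python3 - <<'E'
from h import *
z=np.load("pics/w4.npz");im,W=world("w4");o=z["T"][:3,3]
hsv=cv2.cvtColor(im,cv2.COLOR_RGB2HSV)
m=(abs(hsv[...,0].astype(int)-68)<20)&(hsv[...,1]>90)&(hsv[...,2]>110)
mm=np.zeros(m.shape,np.uint8);mm[170:290,235:380]=m[170:290,235:380]
n,l,st,c=cv2.connectedComponentsWithStats(mm)
for i in range(1,n):
    if st[i,4]>50:
        r=z["T"][:3,:3]@np.linalg.inv(z["K"])@np.array([*c[i],1]);print(st[i],(o+r*(52-o[2])/r[2]).round(1),np.nanmedian(W[l==i],0).round(1))
E
python3 -m creep '[[[-2,-5,-40],[0,0,0],0.07],[[-5,-12,-80],[0,0,0],0.07],[[-5,-12.5,-120],[0,0,0],0.07],[[-5,-12.5,-145],[0,0,0],0.07],[[-5,-12.5,-150],[0,0,0],0.07],[[-5,-12.5,-150],[0,0,0],0.07]]'
python3 -c "
from h import *
snap('wrist','w5');snap('side','s5')
im,W=world('s5');cv2.imwrite('pics/s5z.png',cv2.resize(im[170:260,350:450,::-1],None,fx=6,fy=6,interpolation=cv2.INTER_CUBIC))"
```

```text
[259 202  31  31 746] [ 411.6 -340.9   52. ] [ 411.2 -340.5   54.3]
[323 202  31  31 750] [ 428.9 -283.5   52. ] [ 428.4 -283.5   54.2]
clock: 6.55
position: [419.5, -312.0, 75.9]
ee_rot: [-0.566, -0.421, 0.423, 0.568]
contact_force: [-0.5, 0.0, 0.4]
gripper_width: 45.5
```

View pics/w5.png

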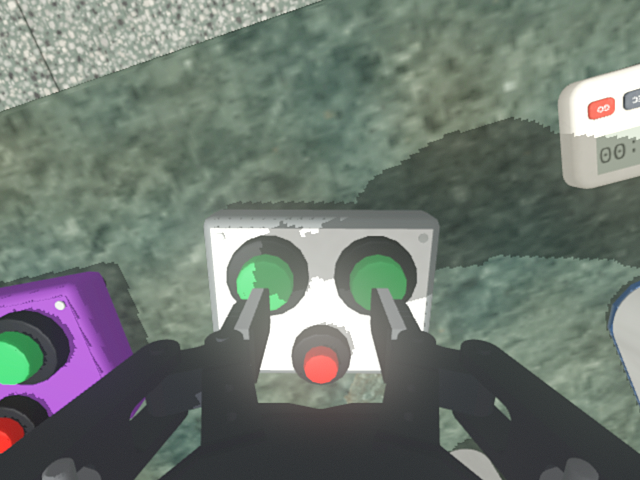

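View pics/s5z.png

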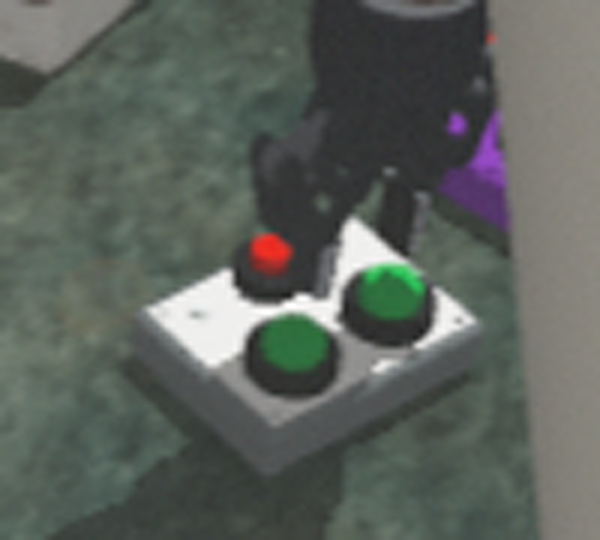

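```bash
python3 -m creep '[[[0.5,0,-6],[0,0,0],0.07],[[0.8,0,-12],[0,0,0],0.07],[[0.8,0,-17],[0,0,0],0.07],[[0.8,0,-20],[0,0,0],0.07],[[0.8,0,-22],[0,0,0],0.07]]'; for i in 1 2 ; do python3 -m creep '[[[0,0,-1],[0,0,0],0.07],[[0,0,-2],[0,0,0],0.07]]'; done
```

```text
clock: 7.07
position: [420.5, -312.8, 55.0]
ee_rot: [-0.567, -0.422, 0.422, 0.568]
contact_force: [-0.5, -0.5, 0.2]
gripper_width: 45.6
clock: 7.23
position: [420.6, -312.9, 53.3]
ee_rot: [-0.567, -0.422, 0.422, 0.568]
contact_force: [-0.8, -0.3, 1.9]
gripper_width: 45.9
clock: 7.4
position: [420.6, -312.9, 51.6]
ee_rot: [-0.567, -0.422, 0.422, 0.567]
contact_force: [-1.5, 0.7, 3.1]
gripper_width: 46.2
```

```bash
python3 -m creep '[[[0,0,-1],[0,0,0],0.07],[[0,0,-2],[0,0,0],0.07]]';python3 -c "
from h import *
snap('wrist','w6');snap('side','s6')
im,W=world('s6');cv2.imwrite('pics/s6z.png',cv2.resize(im[170:260,350:450,::-1],None,fx=6,fy=6,interpolation=cv2.INTER_CUBIC))"
```

```text
clock: 7.57
position: [420.6, -312.9, 49.6]
ee_rot: [0.567, 0.422, -0.422, -0.567]
contact_force: [-2.2, 1.6, 4.8]
gripper_width: 45.6
```

View pics/w6.png

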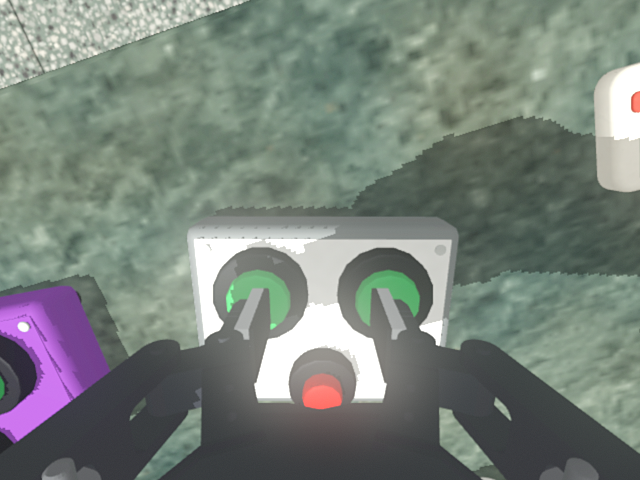

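View pics/s6z.png

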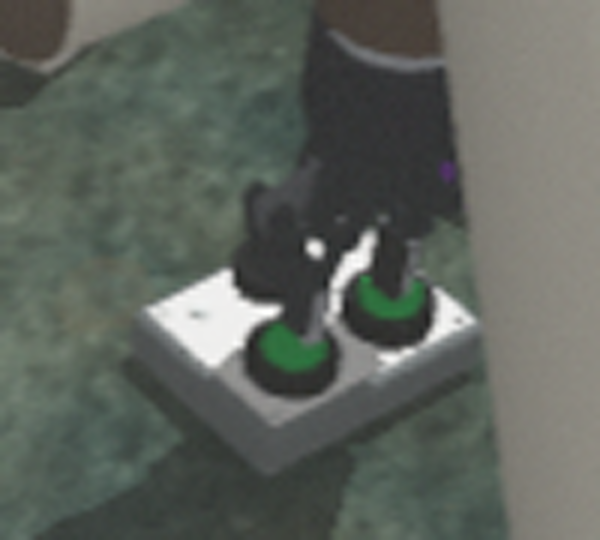

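Both fingertips are on their green keys, with the force rising the way the two springs should. I'll press to the bottom.

```bash
python3 -m creep '[[[0,0,-1],[0,0,0],0.07],[[0,0,-2],[0,0,0],0.07],[[0,0,-3],[0,0,0],0.07],[[0,0,-4],[0,0,0],0.07],[[0,0,-4],[0,0,0],0.07]]'
```

```text
clock: 8.08
position: [420.7, -312.9, 47.5]
ee_rot: [0.567, 0.422, -0.422, -0.567]
contact_force: [-4.5, 4.4, 17.6]
gripper_width: 45.6
```

```bash
python3 -m creep '[[[0,0,-1],[0,0,0],0.07],[[0,0,-1],[0,0,0],0.07],[[0,0,-1],[0,0,0],0.07],[[0,0,-1],[0,0,0],0.07]]';python3 -c "
from h import *
s=arm.read_state();print(s['contact_force'],s['wrist_torque'],R.from_quat(s['ee_rot']).as_matrix().round(4))
snap('wrist','w7');snap('side','s7')
im,W=world('s7');cv2.imwrite('pics/s7z.png',cv2.resize(im[170:260,350:450,::-1],None,fx=6,fy=6,interpolation=cv2.INTER_CUBIC))"
```

```text
clock: 8.42
position: [420.7, -312.9, 47.4]
ee_rot: [0.568, 0.422, -0.422, -0.567]
contact_force: [-5.6, 5.3, 24.0]
gripper_width: 45.6
[-5.64547488  5.30698219 24.01647932] [ 1.78886431  1.85497164 -0.10225475] [[ 2.870e-01  2.000e-04 -9.579e-01]
 [ 9.579e-01 -9.000e-04  2.870e-01]
 [-8.000e-04 -1.000e+00 -5.000e-04]]
```

View pics/w7.png

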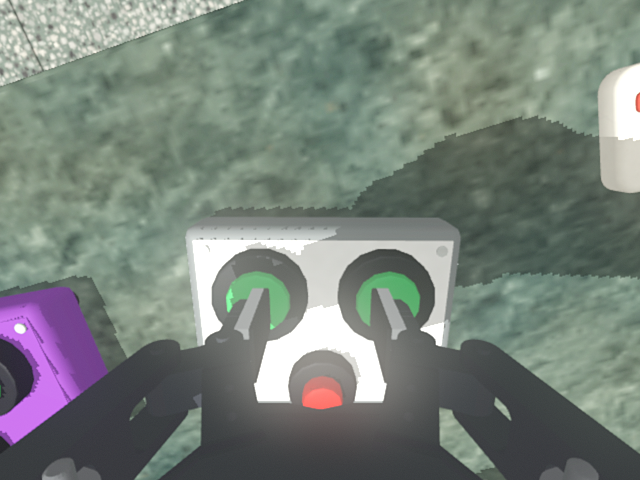

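View pics/s7z.png

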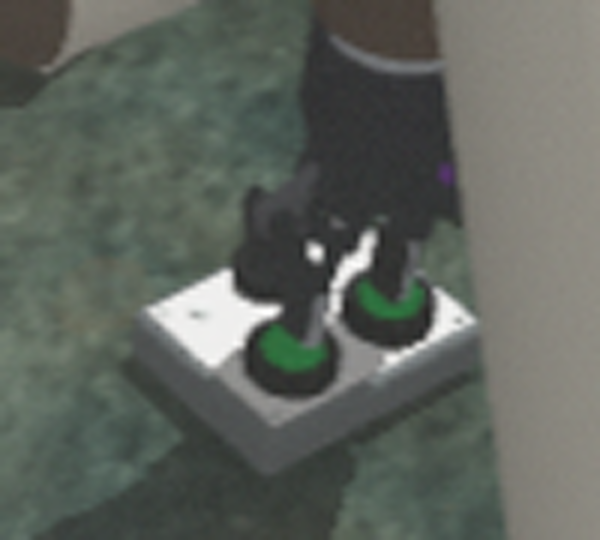

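Both keys are bottomed at about 24 N total. The moments match the sideways force, so the load is even on both keys, and the box has not moved. Now the hold.

```bash
for i in 1 2 3; do python3 -m creep '[[[0,0,0],[0,0,0],0.07],[[0,0,0],[0,0,0],0.07],[[0,0,0],[0,0,0],0.07],[[0,0,0],[0,0,0],0.07],[[0,0,0],[0,0,0],0.07],[[0,0,0],[0,0,0],0.07],[[0,0,0],[0,0,0],0.07],[[0,0,0],[0,0,0],0.07],[[0,0,0],[0,0,0],0.07],[[0,0,0],[0,0,0],0.07],[[0,0,0],[0,0,0],0.07],[[0,0,0],[0,0,0],0.07]]'; done
python3 -m creep '[[[0,0,1],[0,0,0],0.07],[[0,0,3],[0,0,0],0.07],[[0,0,5],[0,0,0],0.07],[[0,0,7],[0,0,0],0.07],[[0,0,9],[0,0,0],0.07],[[0,0,12],[0,0,0],0.07],[[0,0,16],[0,0,0],0.07],[[0,0,30],[0,0,0],0.07],[[0,0,60],[0,0,0],0.07],[[0,0,100],[0,0,0],0.07],[[0,0,140],[0,0,0],0.07],[[0,0,170],[0,0,0],0.07]]'
python3 -m creep '[[[0,0,5],[0,0,0],0.07],[[0,0,5],[0,0,0],0.07],[[0,0,5],[0,0,0],0.07]]'
python3 - <<'E'
from h import *
snap("wrist","w8");snap("side","s8")
z=np.load("pics/w8.npz");im,W=world("w8");o=z["T"][:3,3]
hsv=cv2.cvtColor(im,cv2.COLOR_RGB2HSV)
m=(abs(hsv[...,0].astype(int)-68)<20)&(hsv[...,1]>90)&(hsv[...,2]>110)
n,l,st,c=cv2.connectedComponentsWithStats(m.astype(np.uint8))
for i in range(1,n):
    if st[i,4]>200:
        r=z["T"][:3,:3]@np.linalg.inv(z["K"])@np.array([*c[i],1]);print(st[i],(o+r*(52-o[2])/r[2]).round(1),np.nanmedian(W[l==i],0).round(1))
E
```

```text
clock: 9.52
position: [420.7, -312.9, 47.5]
ee_rot: [0.568, 0.422, -0.422, -0.567]
contact_force: [-6.1, 6.5, 24.8]
gripper_width: 45.9
clock: 10.52
position: [420.7, -312.9, 47.4]
ee_rot: [0.568, 0.422, -0.422, -0.567]
contact_force: [-6.7, 6.3, 24.2]
gripper_width: 45.8
clock: 11.52
position: [420.7, -312.9, 47.4]
ee_rot: [0.568, 0.422, -0.422, -0.567]
contact_force: [-6.8, 5.6, 24.1]
gripper_width: 45.6
clock: 12.52
position: [421.6, -313.3, 217.8]
ee_rot: [0.569, 0.423, -0.421, -0.566]
contact_force: [1.7, -0.2, 0.6]
gripper_width: 46.1
clock: 12.77
position: [420.4, -312.4, 218.6]
ee_rot: [-0.567, -0.422, 0.422, 0.568]
contact_force: [0.1, 0.4, -1.8]
gripper_width: 45.5
[273 205  31  32 772] [ 411.6 -340.9   52. ] [ 411.2 -340.4   54.2]
[338 205  32  32 796] [ 428.8 -283.4   52. ] [ 428.3 -283.5   54.1]
[121 254  31  30 695] [ 414.3 -496.3   52. ] [ 413.8 -494.9   54.2]
[ 62 265  31  29 669] [ 408.2 -556.1   52. ] [ 407.8 -554.1   54.3]
```

View pics/w8.png

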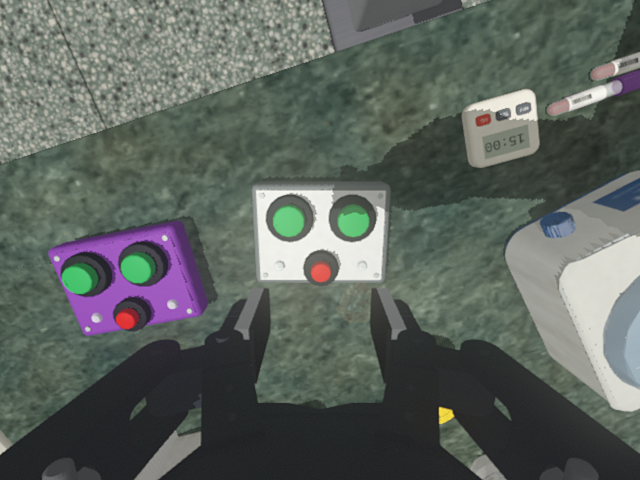

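View pics/s8.png

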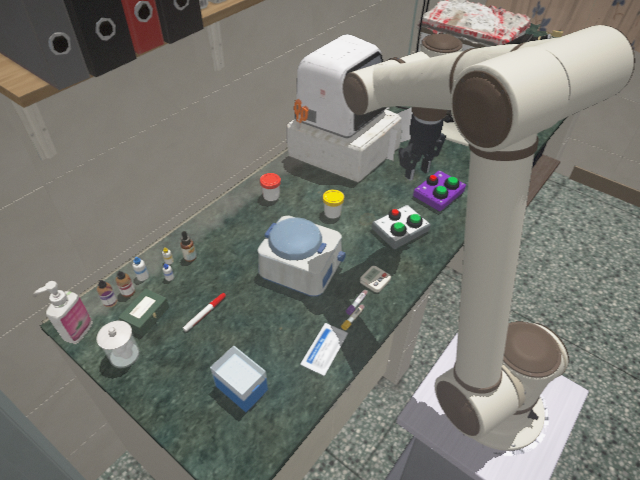

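The keys are up, the box hasn't moved (key centres within 0.2 mm), the lid is shut and the arm is clear. Handing in.

```bash
python3 -c "
from bench import arm
arm.job_done()"
```

```text
the job is handed in; nothing more can be done
```

The lid is shut, and I held both green keys of the grey start box down together for about 3.5 s before letting go. I then handed the job in at about 13 s on the robot's clock. `arm.job_done()` gives no verdict, so success rests on my own checks.

- **Lid:** I pushed it down with the closed fingers until it hit a hard stop, with the push reaching about 30 N. Camera depth then put the top of the dome at about 126 mm, as expected for a shut lid.
- **Keys:** I pressed one fingertip on each key with the jaws 46 mm apart. Both bottomed at about 24 N in total, and the wrist moments gave no sign of uneven load. The key travel itself could not be read directly; I judged it from the force and how far the tool moved.
- **Last checks:**
    - The two green keys are back up, with their centres within 0.2 mm of where they were before the press.
    - The red key looks up and was not touched.
    - The other items look unmoved in the pictures; I did not measure them.
    - The arm is clear at about 219 mm height.
- **Small disagreement:** during the hold there was a steady sideways force of about 9 N, but the box did not move.

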